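# Level a leaning vice: pry its base up and slip the shim under the short foot

## Task

Level the leaning vice by putting the brass shim under its short right foot, lifting it with the pry bar only and never with the gripper. Lay the bar over the blue stand's ridge with its tip under the base's right edge and let go, then take it afresh by its red ball, lever the base up and park the bar under the hook so that it stays up. Slide the shim in with its pad under the foot and let go of it, then unhook the bar, let the base down on the shim in its place, release the bar, and leave the other things alone.

Things in the scene. Friction and masses are not known exactly. Their poses are not given: they have to be found in the camera images.
- stand: Blue levering stand, screwed to the desk right of the vice base. Origin on the desk under the middle of its ridge; y points level to the base, the bar's handle goes to -y, x roughly away from the robot, z up. Floor plate 74 mm wide, 6 mm thick, y=+27 to -158 mm. Beside the ridge two cheeks, 42 mm high, inner faces at x=+-24. The lane at x below +9 mm beside the hook is open above.
- ridge (a point): Top middle of the stand's round steel ridge (along x, radius 6 mm), 28.1 mm above the desk, axes as the stand. The bar goes over it along the stand's y (x=0), tip to +y. The base's right edge is about 55 mm in +y of it.
- hook (a point): Middle of the hook's pocket at its arm's underside, 36.1 mm above the desk, at x=+20, y=-130 of the stand. Pocket x=+12 to +29 (post), 18 mm long in y; at its open -x edge (+9 to +12) a lip hangs to 33.2 mm: press the bar lower to pass in +x. The bar's push keeps it there. Hook top 46 mm high.
- stop (a point): Top of the stop block under hook and lane (x=-26 to +34, y=-137 to -123 mm of the stand), 21.6 mm above the desk. A bar pressed on it has its top there at about 29.6 mm, low enough for the lip.
- base: Loose grey steel base, 2 to 3 kg with the yellow vice on it (top 100 mm above desk). 150 (x) by 210 (y) mm plate, 12 thick, underside 30 mm above the origin, which lies in the middle at the level of the feet. y points left, away from the stand. Long ball feet at x=+-60, y=+85; short one at x=-30, y=-85 mm: it leans right by 0.047 rad. The stand's middle line is at about its x=+30.
- short_foot (a point): Lowest point of the short right ball foot (18 mm diameter, 8 mm shorter than the others, 20 mm in from the base's right edge), axes as the base. On the desk at the start; about 13 mm above it with the bar in the hook. Swinging the bar into the hook drags the base some 5 to 8 mm to its -x; unhooking drags it back, over the shim.
- bar_sleeve (a point): Centre of the black rubber sleeve (18 wide, 16 high, 60 mm long) of the loose steel pry bar, 8 mm above the bar's flat underside. y points to the tip, z up. Bar 10 mm wide, 8 high, 0.16 kg, balance point in the sleeve. Laid with the sleeve's centre 65 mm in -y of the ridge, the tip reaches 20 mm under the base; let go, it rests there, handle rising at about 0.28 rad.
- bar_tip (a point): End of the bar's flat tip, 140 mm from the sleeve's centre, half-way up its 8 mm. At the start the underside of the base's right edge is about 21 mm above the desk.
- bar_ball (a point): Centre of the red ball (24 mm diameter) at the bar's other end, 110 mm from the sleeve's centre, 12 mm above the plane of the bar's underside. Levering takes about 3 to 10 N here. Below 36 mm above the desk the bar passes the hook's lip; on the stop block the ball is at about 31 mm, in the hook 40 mm, with the base down on the shim about 60 mm.
- shim_tab (a point): Centre of the upright yellow grip tab of the loose brass shim, 22 mm above its underside. Tab 14 mm thick (x), 22 long (y), top 35 mm high. Tongue 36 mm wide, 8 thick, from 13 mm behind to 102 mm in front (+y) of the tab's centre, the last 11 mm being a lower nose; 0.09 kg. Lies flat on the desk.
- shim_pad (a point): Point on top of the shim's tongue, 8 mm above its underside and 76 mm in front (+y) of the tab's centre, that should end under the short foot. The shim goes in from the stand's side, its +y along the base's +y, beside the stand.
- film_tape: Bystander: loose orange roll of film tape, 53 mm across, 12 mm high; origin under its middle.
- meter: Bystander: loose dark hand-held meter, 135x68x33 mm; origin under its middle.
- loupe: Bystander: loose black loupe, 40 mm across, 36 mm high; origin under its middle.
Mind the look-alikes: they are no part of the job. Of the things shaped like the part that bears shim_tab, the brass one is meant.

How it is judged:
By the outcome, as a careful person would: the job done as asked, in the order asked, and still so for the second after the job is handed in, with the robot touching nothing.
It also fails if it takes over 61 s, if anything falls off the work surface, if the arm or the gripper's body presses on something with over 40 N, if the wrist force passes 120 N, or if a joint passes its speed limit or range.

## Robot

A 6-joint arm with a two-finger parallel gripper is mounted at the origin on a cart in front of the work surface, level with it; the furniture and walls round the work are solid. World frame = base frame: x ahead of the robot, y to its left, z up, the work surface at z = 0. Lengths are in m, angles in degrees, forces in N, time in s.
With the tool pointing down it reaches from about 0.35 to 0.875 m from the base axis. Payload 4.2 kg.
Tool frame: the origin (TCP) lies midway between the tips of the shut fingers; the grasp point (between the pads) lies 19 mm behind it; z points along the fingers, y is the line along which they close (so a half turn about z gives the same grasp; the last joint's range is limited). The gripper opens to 87 mm and grips with 3 to 60 N. Pads are 19 mm wide; open, the fingers measure 117 mm over their backs; the gripper's body (75 mm by 190 mm) begins 51 mm behind the grasp point.
Start: joints at [-61.845, 22.042, 0.453, 0, -68.411, -14.817], TCP at [0.144, -0.608, 0.223] pointing down, gripper open.
Joint ranges: [-179.83, 179.83], [-69.29, 118.12], [-61.27, 80.66], [-181.25, 117.63], [-171.15, -9.14], [-177.46, 177.46]. Speed limits (degrees/s): [159.86, 159.86, 180, 180, 180, 180].

## Interface

Orientations are given as [roll, pitch, yaw] about the fixed x, y, z axes, in that order (R = Rz(yaw) Ry(pitch) Rx(roll)).
In Python, from workcell import env gives the robot as it stands. The module is installed in compiled form; this text tells all that it offers. Calls block until the motion is done:
- env.goto(position, orientation): joint-space move of the TCP to a pose.
- env.move_straight(position, rotation=None, rate=0.15, force_limit=None): straight line of the TCP; rotation=None keeps the orientation; rate is the mean speed in m/s. With force_limit (N) it stops when the force on the tool has changed by that much, and returns True; else False.
- env.set_joints(angles): joint-space move.
- env.gripper_to(opening, grasp_force=None): opening from 0.0 (shut) to 1.0 (fully open); grasp_force is the grip in N (None keeps the last); returns when the fingers have stopped.
- env.dwell(seconds).
- env.inverse_kinematics(position, orientation): joint angles nearest the present ones, or None.
- env.read_state(): the state.
- env.grab_frame(name): name is "side" or "top" or "wrist"; returns a dict with "image" (400x640x3 uint8, blue, green, red), "fx", "fy", "cx", "cy" (pixels), "position" and "orientation" of the camera in the world. Camera axes: x right, y up, looking along -z (the intrinsics and any distortion apply to the point x, -y, -z); pixel columns grow to the right and rows downward; lengths in m; the calibration is good to about 2 mm. A picture is of the moment at which its call begins. There is no depth.
A pose or a line that the arm cannot do raises env.Unreachable and nothing moves.
- env.close_job(): hands the job in; it is judged then, once.
Trained networks look in a picture, given as the dict that the camera call returned (one of the last four; its "shot" number tells which), for a name from the list of things; names that differ only in an ending like _2 or _b are one class to them, and where a whole thing is asked for, a point or a joint stands for the part that bears it (a point fixed in the world has none). Each returns a list of dicts, best first, with "score" (0 to 1); they miss things now and then, are a little off and sometimes report something else, mostly with a low value. They report only what shows in the picture. A call takes as long as a camera call. They do not tell look-alikes from the thing itself.
- env.search_frame(picture, thing): "xyz" ([x, y, z] in m, in world coordinates, good to about 4 mm: the middle of the surface that is visible of it).
- env.trace(picture, thing): "mask" (400x640 bool, what is visible of it).
The state is a dict: "clock": time; "joint_positions": joint angles; "qvel": joint speeds; "joint_torque": joint torques, N m; "position": TCP position; "tool_rot": TCP orientation; "force": force on the tool from outside, world axes, zero at the start; "wrist_torque": the same for the moment, N m; "opening": opening from 0.0 (shut) to 1.0 (fully open); "finger_force": force on a finger pad.
Only numpy, scipy, OpenCV 4.12 (cv2) and the standard library are available. Lean on these libraries where they do the work, as an engineer would, in place of code of your own. Each camera call takes 0.05 s, during which the arm holds its last target. There are 200 camera calls.

## Working session

There is one attempt and no reset: what is moved stays moved. The work goes in short steps, each a Python script; the robot and the scene stay as the last script left them, time stands still between calls to the robot, and variables do not carry over. Pictures are saved under pics/ and viewed, at most 11 in all, crops included, and the job is handed in when it is done.

```bash
mkdir -p pics
cat > h.py <<'E'
import numpy as np, cv2
from workcell import env
from scipy.spatial.transform import Rotation as R
def cam(p):
    o=np.array(p["orientation"],float)
    M=o if o.shape==(3,3) else R.from_euler('xyz',o,degrees=True).as_matrix()
    return M,np.array(p["position"])
def pix2w(p,uv,z):
    M,c=cam(p)
    d=M@np.array([(uv[0]-p["cx"])/p["fx"],-(uv[1]-p["cy"])/p["fy"],-1.])
    return c+d*(z-c[2])/d[2]
def w2pix(p,X):
    M,c=cam(p); q=M.T@(np.array(X)-c)
    return np.array([p["cx"]+p["fx"]*q[0]/-q[2],p["cy"]-p["fy"]*q[1]/-q[2]])
E
python3 - <<'E'
from h import *
for n in("top","side"):
    p=env.grab_frame(n); cv2.imwrite(f"pics/{n}0.png",p["image"])
    print(n,{k:v for k,v in p.items() if k!="image"})
    for t in ["stand","base","bar_sleeve","bar_ball","bar_tip","shim_tab","shim_pad","short_foot","ridge","hook","film_tape","meter","loupe"]:
        try:
            print(t,[(np.round(d["xyz"],3).tolist(),round(d["score"],2),w2pix(p,d["xyz"]).astype(int).tolist()) for d in env.search_frame(p,t)])
        except Exception as e: print(t,repr(e))
print(env.read_state())
E
```

```text
top {'fx': 371.61517316211865, 'fy': 371.61517316211865, 'cx': 325.5334715079129, 'cy': 201.16457981714606, 'position': array([ 0.44117055, -0.07774561,  1.13146392]), 'orientation': array([  7.39084893,  -1.13780041, -90.15178066]), 'shot': 1}
stand [([0.592, 0.037, 0.009], 0.82, [280, 199])]
base [([0.542, 0.254, 0.036], 0.67, [205, 215]), ([0.59, 0.035, 0.012], 0.31, [280, 200])]
bar_sleeve [([0.462, -0.26, 0.006], 0.54, [378, 242])]
bar_ball [([0.459, -0.257, 0.006], 0.73, [377, 243])]
bar_tip [([0.465, -0.256, 0.007], 0.94, [377, 241])]
shim_tab [([0.447, -0.037, 0.008], 0.87, [304, 247]), ([0.52, -0.464, 0.009], 0.78, [444, 222])]
shim_pad [([0.447, -0.036, 0.01], 0.9, [304, 247]), ([0.524, -0.469, 0.006], 0.85, [446, 221])]
short_foot []
ridge [([0.586, 0.032, 0.005], 0.75, [282, 201]), ([0.388, 0.25, 0.014], 0.43, [206, 267]), ([0.538, 0.256, 0.037], 0.36, [204, 216])]
hook [([0.589, 0.032, 0.008], 0.63, [282, 200])]
film_tape []
meter [([0.59, 0.031, 0.006], 0.73, [282, 200])]
loupe [([0.759, 0.061, 0.023], 0.54, [272, 144])]
side {'fx': 399.0164728189124, 'fy': 399.01647281
[... 1114 characters left out ...]
62, 238])]
{'clock': 1.4, 'joint_positions': array([-6.18457755e+01,  2.20441523e+01,  4.54197031e-01,  2.92539701e-04,
       -6.84103582e+01, -1.48167758e+01]), 'qvel': array([-0.04109135,  0.11440162,  0.04135531,  0.102823  ,  0.0494555 ,
       -0.03276118]), 'joint_torque': array([-5.70951561e-04, -3.90467262e+01,  1.87622309e+01,  4.22448769e+00,
        1.54438015e-02, -1.94901367e-05]), 'position': array([ 0.14420731, -0.60813474,  0.22253551]), 'tool_rot': array([ 1.79999767e+02, -3.43136104e-04, -1.66662444e+02]), 'force': array([ 0.0629876 , -0.32358398,  0.03725277]), 'wrist_torque': array([0.03827219, 0.05152024, 0.02195183]), 'finger_force': 0.0, 'opening': 1.0011351931267347}
```

Run:
```python
import cv2
a=cv2.imread("pics/top0.png")[120:300,165:485]
cv2.imwrite("pics/top0c.png",cv2.resize(a,(800,450),interpolation=cv2.INTER_CUBIC))
```

```text
(no output)
```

View pics/top0c.png

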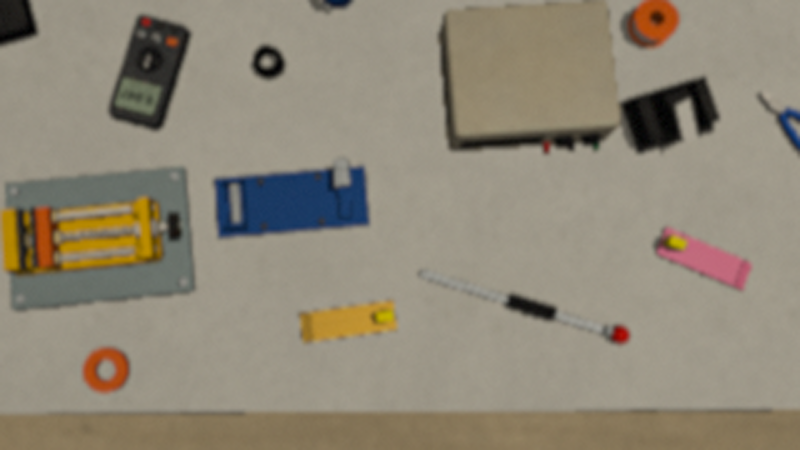

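```bash
cat >> h.py <<'E'
def blob(p,lo,hi,box=None,hsv=True):
    im=cv2.cvtColor(p["image"],cv2.COLOR_BGR2HSV)
    m=cv2.inRange(im,np.array(lo),np.array(hi))
    if box:
        k=np.zeros_like(m);k[box[1]:box[3],box[0]:box[2]]=255;m&=k
    n,l,s,c=cv2.connectedComponentsWithStats(m)
    i=1+np.argmax(s[1:,4]); return (l==i).astype(np.uint8),c[i],s[i]
def rect_w(p,m,z):
    cs,_=cv2.findContours(m,cv2.RETR_EXTERNAL,cv2.CHAIN_APPROX_NONE)
    c=max(cs,key=cv2.contourArea)[:,0,:]
    w=np.array([pix2w(p,q,z)[:2] for q in c])
    r=cv2.minAreaRect((w*1000).astype(np.float32)); return r, w
E
python3 - <<'E'
from h import *
p=env.grab_frame("top")
m,c,s=blob(p,(0,150,100),(6,255,255),(400,240,430,265)); print("ball",c,s,pix2w(p,c,.012))
m,c,s=blob(p,(0,0,0),(180,255,60),(360,232,395,252)); print("sleeve",c,s,pix2w(p,c,.014)); print(rect_w(p,m,.016)[0])
print("tip",pix2w(p,(165+420/2.5,120+271/2.5),.008))
m,c,s=blob(p,(105,120,40),(130,255,255),(240,180,320,220)); print("stand",c,s,rect_w(p,m,.006)[0])
m,c,s=blob(p,(10,90,120),(35,255,255),(280,235,330,262)); print("shim",c,s,rect_w(p,m,.008)[0])
m,c,s=blob(p,(27,160,120),(35,255,255),(280,235,330,262)); print("tab",c,s,pix2w(p,c,.035))
t=env.trace(p,"base")
for d in t[:2]: print("base",d["score"],rect_w(p,np.ascontiguousarray(d["mask"]).astype(np.uint8),.037)[0])
for px in [(6,185),(186,169),(192,293),(14,309)]: print(pix2w(p,(165+px[0]/2.5,120+px[1]/2.5),.04).round(4))
for px in [(236,203),(342,172)]: print(pix2w(p,(165+px[0]/2.5,120+px[1]/2.5),.03).round(4))
E
```

```text
ball [412.72413793 253.48275862] [410 251   6   6  29] [ 0.42818905 -0.36136083  0.012     ]
sleeve [377.         242.55555556] [368 239  19   8  81] [ 0.46095764 -0.25431138  0.014     ]
((460.5065002441406, -254.2654571533203), (54.80458450317383, 13.255425453186035), 71.49150848388672)
tip [ 0.50388403 -0.12279038  0.008     ]
stand [281.90843155 200.74977335] [ 252  188   60   26 1103] ((589.9891357421875, 34.742759704589844), (66.71582794189453, 179.15293884277344), 4.871120929718018)
shim [303.79744136 248.17484009] [285 240  39  17 469] ((445.0982971191406, -35.07402420043945), (36.59478759765625, 114.55686950683594), 7.899652481079102)
tab [318.83333333 245.91666667] [316 245   6   3  12] [ 0.45119167 -0.07992023  0.035     ]
base 0.86 ((543.5962524414062, 261.5242919921875), (152.6910858154297, 223.14852905273438), 5.561537742614746)
[0.604  0.3659 0.04  ]
[0.6233 0.1553 0.04  ]
[0.4769 0.1444 0.04  ]
[0.4589 0.3492 0.04  ]
[0.5839 0.097  0.03  ]
[ 0.6214 -0.0289  0.03  ]
```

```bash
cat >> h.py <<'E'
def Rz(d): return R.from_euler('z',d,degrees=True)
def tool(yaw,tilt=0): # part frame yaw (deg), tilt rad about part x; fingers close along part x
    return (Rz(yaw)*R.from_euler('x',tilt)*Rz(-90)*R.from_euler('x',180,degrees=True)).as_euler('xyz',degrees=True)
SY=4.87; SO=np.array([.5842,.0990,0])
def st(x,y,z): return SO+Rz(SY).apply(np.array([x,y,z])/1000)
def S(*k):
    s=env.read_state(); print(round(s["clock"],1),"pos",s["position"].round(4),"rot",s["tool_rot"].round(1),"F",s["force"].round(1),"op",round(s["opening"],3),"ff",round(s["finger_force"],1),*k); return s
E
python3 - <<'E'
from h import *
print(env.inverse_kinematics([.461,-.255,.14],tool(-17.6)))
env.goto([.461,-.255,.14],tool(-17.6)); S()
p=env.grab_frame("wrist"); cv2.imwrite("pics/w1.png",p["image"]); np.save("w1.npy",p,allow_pickle=True)
print(p["position"],p["orientation"],p["fx"])
E
```

```text
[-11.29150471  17.03143047 -20.03974917   0.         -52.92882036
  -6.30849529]
3.3 pos [ 0.4609 -0.2557  0.1402] rot [-180.    -0.  -107.7] F [ 0.3 -0.5 -0.5] op 1.001 ff 0.0
[ 0.43586238 -0.33219274  0.30215836] [-1.69748207e+01 -3.67757702e-02  1.62309517e+02] 277.37703983758627
```

View pics/w1.png

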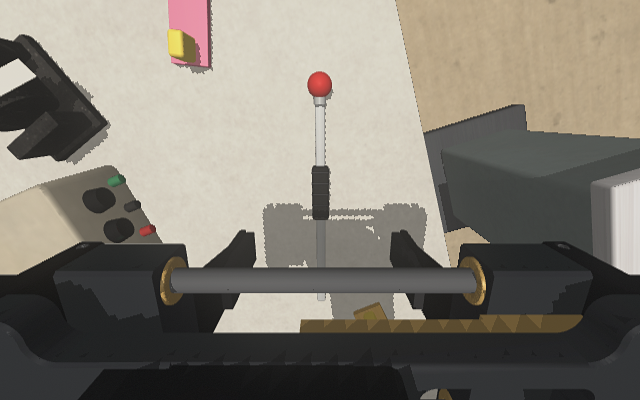

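Run:
```python
from h import *
p=np.load("w1.npy",allow_pickle=True).item()
b=pix2w(p,(319.5,84.5),.012); s1=pix2w(p,(320.5,166),.016); s2=pix2w(p,(320.5,219),.016); t=pix2w(p,(321,300),.008)
print(b,s1,s2,(s1+s2)/2,t, np.linalg.norm(b-t), np.linalg.norm(s1-s2)); d=(t-b)[:2]; print("yaw",np.degrees(np.arctan2(-d[0],d[1])))
```

```text
[ 0.42983495 -0.36006754  0.012     ] [ 0.45306304 -0.28451419  0.016     ] [ 0.47107319 -0.22845694  0.016     ] [ 0.46206812 -0.25648557  0.016     ] [ 0.50444827 -0.12270241  0.008     ] 0.24884805486813924 0.05887937551613848
yaw -17.45001112534797
```

```bash
cat >> h.py <<'E'
def barpose(L,tilt,clear):  # stand-frame sleeve centre; tilt>0 = tip down; returns TCP pos with TCP 'below' mm under sleeve centre
    u=np.array([0,np.cos(tilt),-np.sin(tilt)]);n=np.array([0,np.sin(tilt),np.cos(tilt)])
    c=np.array([0,0,22.1])+n*(14+clear)-u*L
    return st(*(c-n*5)), tool(SY,-tilt)
E
python3 - <<'E'
from h import *
o=tool(-17.5)
env.move_straight([.4622,-.2555,.03],o,rate=.2)
env.move_straight([.4622,-.2555,.003],rate=.08,force_limit=8); S()
env.gripper_to(0.0,35); S("gripped")
env.move_straight([.4622,-.2555,.15],rate=.2)
P,o=barpose(115,.34,40); print(P,o,env.inverse_kinematics(P,o))
env.goto(P,o); S()
P,o=barpose(115,.34,2.5); env.move_straight(P,o,rate=.1); S()
for n in("side","wrist","top"):
    p=env.grab_frame(n); np.save(n+"2.npy",p,allow_pickle=True); cv2.imwrite(f"pics/{n}2.png",p["image"])
a=cv2.imread("pics/side2.png")[150:310,240:440]; b=cv2.imread("pics/wrist2.png")
cv2.imwrite("pics/m2.png",np.hstack([cv2.resize(a,(400,320)),cv2.resize(b,(400,320))]))
E
```

```text
4.5 pos [ 0.4626 -0.2556  0.0034] rot [-180.    -0.  -107.5] F [0.  0.4 0.2] op 1.0 ff 0.0
5.6 pos [ 0.4624 -0.2556  0.003 ] rot [-180.    -0.  -107.5] F [ 0.8 -0.5 -1.1] op 0.203 ff 35.0 gripped
[0.59201681 0.00725649 0.10664599] [180.         -19.48056503 -85.13      ] [ 24.85478608  25.95076027 -22.51526086  23.80478485 -50.93973536
 -36.62944126]
7.7 pos [0.5915 0.0062 0.1064] rot [179.9 -19.5 -85.2] F [-0.3 -0.2 -1. ] op 0.206 ff 35.0
8.2 pos [ 0.5933 -0.0061  0.0717] rot [-180.   -19.5  -85.2] F [ 1.3 -0.2 -2. ] op 0.202 ff 35.0
```

View pics/m2.png

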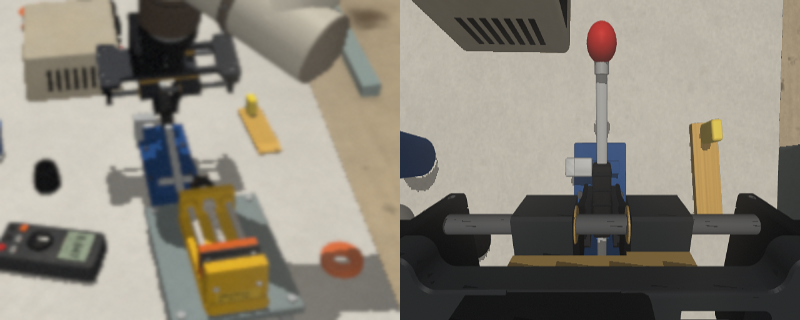

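Run:
```python
from h import *
p=np.load("wrist2.npy",allow_pickle=True).item()
def inv(X): return Rz(-SY).apply(X-SO)*1000
m,c,s=blob(p,(100,100,30),(130,255,255),(260,150,385,240)); print(s)
for q in [(s[0],s[1]+3),(s[0]+s[2],s[1]+3),(s[0]+s[2]/2,s[1])]: print(inv(pix2w(p,q,.006)).round(1))
P,o=barpose(64,.34,2.5); print(env.move_straight(P,o,rate=.1,force_limit=7)); S()
for n in("side","top"):
    p=env.grab_frame(n); np.save(n+"3.npy",p,allow_pickle=True); cv2.imwrite(f"pics/{n}3.png",p["image"])
```

```text
[ 331  179   30   61 1390]
[  -7.8 -153.     6. ]
[ -34.4 -153.     6. ]
[ -21.1 -155.7    6. ]
False
9.0 pos [0.5888 0.0431 0.0541] rot [180.  -19.5 -85.1] F [ 0.1 -0.6 -1.9] op 0.203 ff 35.0
```

Run:
```python
from h import *
P,o=barpose(64,.29,0.3); print(env.move_straight(P,o,rate=.04,force_limit=5)); S()
env.gripper_to(.5); S("released")
n=R.from_euler('xyz',o,degrees=True).apply([0,0,-1]); 
P=env.read_state()["position"]+n*.09; env.move_straight(P,rate=.25)
env.goto(st(0,-230,190),tool(SY))
for nm in("side","top","wrist"):
    p=env.grab_frame(nm); np.save(nm+"4.npy",p,allow_pickle=True); cv2.imwrite(f"pics/{nm}4.png",p["image"])
S()
a=cv2.imread("pics/top4.png")[170:270,200:360]; b=cv2.imread("pics/wrist4.png")
c=cv2.imread("pics/side4.png")[180:300,260:420]
cv2.imwrite("pics/m4.png",np.vstack([np.hstack([cv2.resize(a,(400,250)),cv2.resize(b,(400,250))]),np.hstack([cv2.resize(c,(400,300)),np.zeros((300,400,3),np.uint8)])]))
```

```text
False
9.4 pos [0.5894 0.0398 0.0497] rot [-180.   -16.7  -85.2] F [ 0.3  0.5 -1. ] op 0.201 ff 35.0
10.1 pos [0.5892 0.0406 0.0493] rot [180.  -16.6 -85.1] F [ 0.6 -0.2  0.3] op 0.502 ff 0.0 released
11.6 pos [ 0.6034 -0.1286  0.1888] rot [179.9   0.  -85. ] F [-0.8 -0.3  0.4] op 0.5 ff 0.0
```

View pics/m4.png

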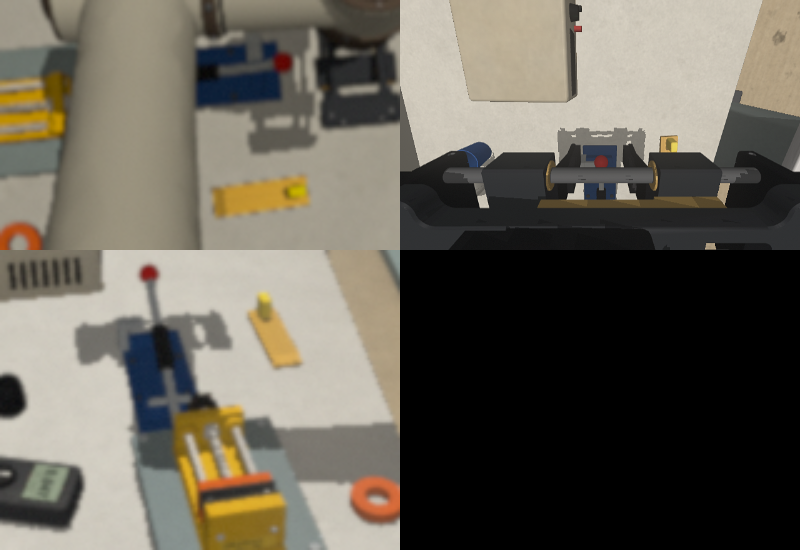

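```bash
cat >> h.py <<'E'
def inv(X): return Rz(-SY).apply(X-SO)*1000
def ray(p,uv):
    a=pix2w(p,uv,0.); M,c=cam(p); d=a-c; return c,d/np.linalg.norm(d)
def tri(obs):
    A=np.zeros((3,3));b=np.zeros(3)
    for p,uv in obs:
        c,d=ray(p,uv);Q=np.eye(3)-np.outer(d,d);A+=Q;b+=Q@c
    return np.linalg.solve(A,b)
def red(p,box):
    m1,c,s=blob(p,(0,150,60),(5,255,255),box); return c,s
E
python3 - <<'E'
from h import *
t=np.load("top4.npy",allow_pickle=True).item(); s=np.load("side4.npy",allow_pickle=True).item(); w=np.load("wrist4.npy",allow_pickle=True).item()
ct,a=red(t,(300,180,325,205)); cs,b=red(s,(305,180,335,200)); print(ct,a,cs,b)
X=tri([(t,ct),(s,cs)]); print(X,inv(X))
cw,a=red(w,(290,230,350,300)); print(cw,a); X=tri([(t,ct),(s,cs),(w,cw)]); print(X,inv(X))
E
```

```text
[313.02941176 194.64705882] [310 192   7   7  34] [318.94736842 188.78947368] [317 187   5   5  19]
[ 0.5973916  -0.06365678  0.08684709] [  -0.66480344 -163.18947774   86.84709206]
[321.53211009 258.22018349] [311 249  22  18 327]
[ 0.59740591 -0.06370203  0.08679115] [  -0.65439223 -163.23577263   86.79114512]
```

```bash
cat >> h.py <<'E'
G=14 # TCP below ball centre, mm
def ballpos(z,phi=0.,x0=0.,L=174.):
    t=np.arcsin((z-22.1-18)/L); yl=18*np.sin(t)-L*np.cos(t)
    return st(x0-yl*np.sin(phi),yl*np.cos(phi),z-G), tool(SY+np.degrees(phi))
E
python3 - <<'E'
from h import *
o=tool(SY)
env.goto(st(-.7,-163.5,87+45),o)
env.move_straight(st(-.7,-163.5,87-G),o,rate=.12,force_limit=6); S()
env.gripper_to(0.,25); S("grip")
for z in (72,56,42,31): 
    h=env.move_straight(*ballpos(z),rate=.06,force_limit=22); S(z,h)
p=env.grab_frame("wrist"); np.save("w5.npy",p,allow_pickle=True); cv2.imwrite("pics/w5.png",p["image"])
p=env.grab_frame("side"); cv2.imwrite("pics/side5.png",p["image"])
E
```

```text
12.7 pos [ 0.5983 -0.0643  0.0739] rot [-179.9   -0.   -85.1] F [ 0.5 -0.5  0.7] op 0.5 ff 0.0
13.2 pos [ 0.5977 -0.064   0.0733] rot [-180.    -0.   -85.1] F [ 0.6 -0.6  0.2] op 0.255 ff 25.0 grip
13.7 pos [ 0.5985 -0.0685  0.0577] rot [180.   -0.  -85.1] F [ 0.2 -1.5  3.9] op 0.254 ff 25.0 72 False
14.1 pos [ 0.599  -0.0718  0.042 ] rot [-180.     0.   -85.1] F [0.6 0.3 4.3] op 0.259 ff 25.0 56 False
14.5 pos [ 0.5992 -0.0737  0.0282] rot [-180.     0.   -85.1] F [-0.   3.4  4.5] op 0.26 ff 25.0 42 False
14.8 pos [ 0.6001 -0.0745  0.018 ] rot [-179.9    0.   -85.1] F [1.  3.3 6.9] op 0.256 ff 25.0 31 False
```

Run:
```python
from h import *
for f in (.05,.1,.155):
    h=env.move_straight(*ballpos(30.5,f,.8),rate=.06,force_limit=22); S(f,h)
for n in ("wrist","side"):
    p=env.grab_frame(n); np.save(n+"6.npy",p,allow_pickle=True); cv2.imwrite(f"pics/{n}6.png",p["image"])
a=cv2.imread("pics/side6.png")[180:300,260:420]; b=cv2.imread("pics/wrist6.png")[160:360,160:480]
cv2.imwrite("pics/m6.png",np.hstack([cv2.resize(a,(400,300)),cv2.resize(b,(400,300))]))
```

```text
15.2 pos [ 0.6079 -0.0741  0.0178] rot [179.9  -0.  -82.2] F [-2.7  1.5  9.8] op 0.255 ff 25.0 0.05 False
15.5 pos [ 0.6168 -0.0729  0.0178] rot [180.   -0.  -79.4] F [-2.1  1.3  8.8] op 0.26 ff 25.0 0.1 False
15.8 pos [ 0.6265 -0.0711  0.0179] rot [180.   -0.  -76.2] F [-1.4  0.5  9.1] op 0.255 ff 25.0 0.155 False
```

View pics/m6.png

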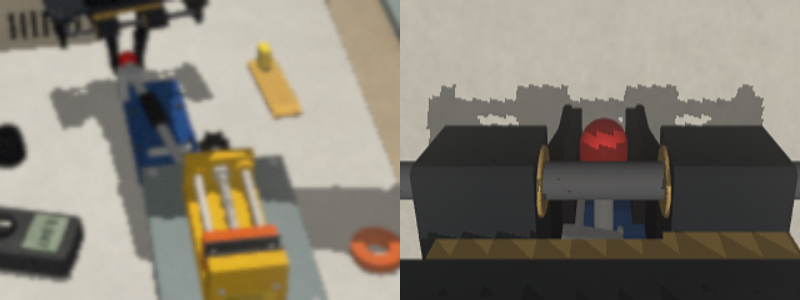

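Run:
```python
from h import *
for z in (36,39,40.5):
    env.move_straight(*ballpos(z,.155,.8),rate=.05,force_limit=15); S(z)
env.gripper_to(.5); S("rel")
q=env.read_state()["position"]; env.move_straight(q+[0,0,.06],rate=.2)
env.goto(st(-20,-330,230),tool(SY)); S()
for n in ("top","side","wrist"):
    p=env.grab_frame(n); np.save(n+"7.npy",p,allow_pickle=True); cv2.imwrite(f"pics/{n}7.png",p["image"])
    if n!="wrist":
        c,s=red(p,(270,170,340,215)); print(n,c,s); globals()[n]=(p,c)
X=tri([top,side]); print(inv(X))
a=cv2.imread("pics/top7.png")[165:275,165:341]; b=cv2.imread("pics/wrist7.png")
c=cv2.imread("pics/side7.png")[170:320,255:455]
cv2.imwrite("pics/m7.png",np.hstack([cv2.resize(a,(440,275)),cv2.resize(c,(360,275))]))
```

```text
16.2 pos [ 0.6262 -0.0709  0.0224] rot [180.   -0.  -76.3] F [-0.3 -2.5  3.9] op 0.256 ff 25.0 36
16.4 pos [ 0.627  -0.0705  0.0255] rot [-1.799e+02 -1.000e-01 -7.620e+01] F [ 1.5 -4.   4.4] op 0.259 ff 25.0 39
16.7 pos [ 0.6268 -0.0704  0.0264] rot [-180.    -0.   -76.2] F [ 3.1 -5.3  0.9] op 0.259 ff 25.0 40.5
17.4 pos [ 0.6263 -0.0698  0.0264] rot [180.    0.  -76.2] F [0.  0.4 0.2] op 0.498 ff 0.0 rel
18.7 pos [ 0.5916 -0.2306  0.2279] rot [ 1.798e+02  1.000e-01 -8.510e+01] F [ 0.1  0.5 -0.8] op 0.5 ff 0.0Traceback (most recent call last):
  File "<stdin>", line 10, in <module>
  File "h.py", line 47, in red
    m1,c,s=blob(p,(0,150,60),(5,255,255),box); return c,s
           ~~~~^^^^^^^^^^^^^^^^^^^^^^^^^^^^^^
  File "h.py", line 21, in blob
    i=1+np.argmax(s[1:,4]); return (l==i).astype(np.uint8),c[i],s[i]
        ~~~~~~~~~^^^^^^^^^
    return _wrapfunc(a, 'argmax', axis=axis, out=out, **kwds)
    return bound(*args, **kwds)
ValueError: attempt to get argmax of an empty sequence
```

Run:
```python
from h import *
env.goto([.4515,-.0795,.16],tool(7.9)); S()
for n in ("top","side","wrist"):
    p=env.grab_frame(n); np.save(n+"7.npy",p,allow_pickle=True); cv2.imwrite(f"pics/{n}7.png",p["image"])
a=cv2.imread("pics/top7.png")[165:275,165:341]; b=cv2.imread("pics/wrist7.png")[:250]
c=cv2.imread("pics/side7.png")[170:320,255:455]
cv2.imwrite("pics/m7.png",np.vstack([np.hstack([cv2.resize(a,(440,275)),cv2.resize(c,(360,275))]),cv2.resize(b,(800,312))]))
```

```text
19.6 pos [ 0.453  -0.0792  0.1605] rot [-179.9   -0.   -82. ] F [ 0.9 -0.2 -0.6] op 0.501 ff 0.0
```

View pics/m7.png

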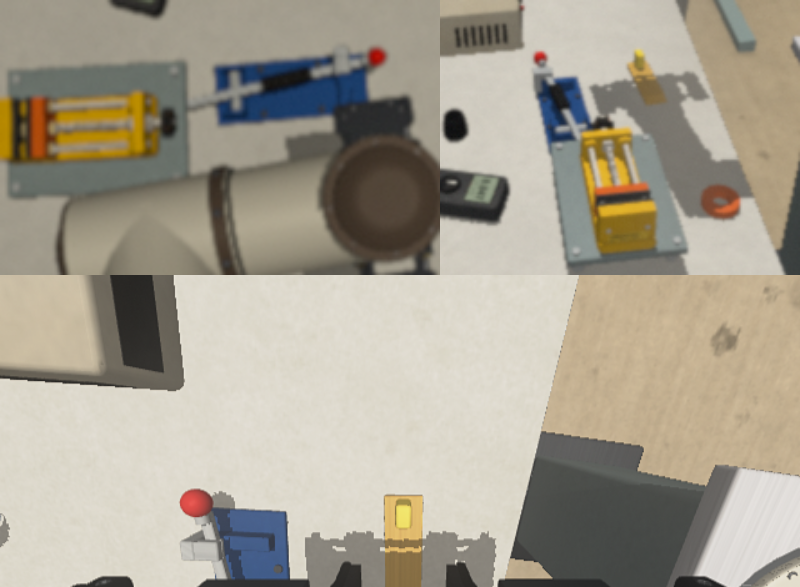

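```bash
cat >> h.py <<'E'
def basepose(p,zr,zl,ye):
    """right edge / x edges of the plate; zr,zl plate-top height at right/left edge, ye right edge world y approx"""
    im=cv2.GaussianBlur(p["image"],(3,3),0).astype(float)
    d=(im[...,0]-im[...,2]) # blue-red: plate bluish-grey, desk warm
    Z=lambda y: zr+(zl-zr)*(y-ye)/.21
    def W(u,v):
        X=pix2w(p,(u,v),zr)
        for _ in range(3): X=pix2w(p,(u,v),Z(X[1]))
        return X[:2]
    return d,W
E
python3 - <<'E'
from h import *
p0=cv2.imread("pics/top0.png"); p7=np.load("top7.npy",allow_pickle=True).item()
hs=lambda im,u,v: im[v,u].tolist()
print("plate",hs(p0,234,192),hs(p7["image"],200,235),"desk",hs(p0,200,184),hs(p7["image"],200,180), hs(p7["image"],245,230))
w=np.load("wrist7.npy",allow_pickle=True).item()
m,c,s=blob(w,(10,80,80),(35,255,255),(290,160,360,235)); print(s)
for v in (s[1]+2,s[1]+8,s[1]+14,s[1]+40):
    u=np.where(m[v])[0]; print(v,u.min(),u.max(),pix2w(w,((u.min()+u.max()+1)/2,v),.008).round(4))
print("rear",pix2w(w,(s[0]+s[2]/2,s[1]),.008), "tabtop", pix2w(w,(403.5/1.25,(516-275)/1.248),.033))
# stand edge and hook in wrist view
for q in [(213,510),(287,513)]: print(inv(pix2w(w,(q[0]/1.25,(q[1]-275)/1.248),.006)).round(1))
E
```

```text
plate [108, 115, 111] [104, 112, 104] desk [134, 148, 153] [137, 151, 157] [143, 158, 164]
[ 307  177   31   58 1733]
179 307 337 [ 0.4539 -0.089   0.008 ]
185 308 337 [ 0.4524 -0.082   0.008 ]
191 308 337 [ 0.4514 -0.0748  0.008 ]
217 308 337 [ 0.4469 -0.0426  0.008 ]
rear [ 0.45423594 -0.09130421  0.008     ] tabtop [ 0.45219061 -0.07912029  0.033     ]
[  32.7 -155.2    6. ]
[ -36.9 -155.9    6. ]
```

```bash
cat >> h.py <<'E'
def base_est(p,img,off,zr,zl,ye):
    q=dict(p,image=img); d,W=basepose(q,zr,zl,ye)
    top,bot,rt=[],[],[]
    def cross(line,i0,step): # walk from inside outward till below -10
        i=i0
        while line[i]>-10: i+=step
        a,b=line[i-step],line[i]; return i-step+step*(a+10)/(a-b)
    for u in range(185,230,3):
        top.append(W(u,cross(d[:,u],off[0],-1))); bot.append(W(u,cross(d[:,u],off[1],1)))
    for v in list(range(off[0],off[0]+8,2))+list(range(off[1]-8,off[1],2)):
        rt.append(W(cross(d[v],233,1),v))
    top,bot,rt=map(np.array,(top,bot,rt))
    kt=np.polyfit(top[:,1],top[:,0],1);kb=np.polyfit(bot[:,1],bot[:,0],1);kr=np.polyfit(rt[:,0],rt[:,1],1)
    s=(kt[0]+kb[0])/2; yaw=np.degrees(np.arctan(-s))
    mid=lambda y:(np.polyval(kt,y)+np.polyval(kb,y))/2
    y=.15
    for _ in range(3): x=mid(y); y=np.polyval(kr,x)
    f=np.array([x,y])+Rz(yaw).apply([-.03,.02,0])[:2]
    w=(np.polyval(kt,y)-np.polyval(kb,y))*np.cos(np.radians(yaw))
    print("yaw",np.degrees(np.arctan(-kt[0])),np.degrees(np.arctan(-kb[0])),np.degrees(np.arctan(kr[0])),"width",w,"edge mid",x,y,"foot",f,"stand fr",inv(np.r_[f,0]).round(1)); return yaw,f
E
python3 - <<'E'
from h import *
p7=np.load("top7.npy",allow_pickle=True).item()
base_est(p7,cv2.imread("pics/top0.png"),(195,233),.033,.043,.15)
base_est(p7,p7["image"],(196,235),.0475,.0415,.15)
E
```

```text
yaw 5.946666866611654 6.3272239572339615 6.057830452631894 width 0.1487631596346784 edge mid 0.5545657894750456 0.15155983606414103 foot [0.52259959 0.16823803] stand fr [-55.5  74.2   0. ]
yaw 2.8839622729013974 7.350912556693154 2.9895904668836533 width 0.13884160978035684 edge mid 0.5482905265151446 0.15173045515686934 foot [0.51662381 0.1689705 ] stand fr [-61.4  75.5   0. ]
```

```bash
cat >> h.py <<'E'
YS=4.2
def shimpos(pad,z): # pad in stand frame (mm) -> tcp
    P=st(pad[0],pad[1],0)-Rz(YS).apply([0,.076,0]); P[2]=z; return P,tool(YS)
E
python3 - <<'E'
from h import *
o=tool(8.3); q=np.array([.4523,-.0788,.0])
env.move_straight(q+[0,0,.05],o,rate=.2)
env.move_straight(q+[0,0,.012],rate=.08,force_limit=6); S()
env.gripper_to(0.,25); S("grip")
env.move_straight(q+[0,0,.045],rate=.15); S()
P,o=shimpos((-62,-2),.045); env.goto(P,o); 
P,o=shimpos((-62,-2),.0125); print(env.move_straight(P,o,rate=.08,force_limit=5)); S()
for n in ("top","side","wrist"):
    p=env.grab_frame(n); np.save(n+"8.npy",p,allow_pickle=True); cv2.imwrite(f"pics/{n}8.png",p["image"])
a=cv2.imread("pics/top8.png")[165:275,165:341]; b=cv2.imread("pics/wrist8.png")[50:300]
c=cv2.imread("pics/side8.png")[170:320,255:455]
cv2.imwrite("pics/m8.png",np.vstack([np.hstack([cv2.resize(a,(440,275)),cv2.resize(c,(360,275))]),cv2.resize(b,(800,312))]))
E
```

```text
21.1 pos [ 0.4528 -0.0787  0.0125] rot [-179.9   -0.   -81.7] F [-0.3  0.2  0.8] op 0.499 ff 0.0
21.7 pos [ 0.4526 -0.0788  0.0122] rot [-180.    -0.   -81.7] F [1.1 0.2 2.7] op 0.162 ff 24.9 grip
22.1 pos [ 0.4523 -0.0787  0.0451] rot [-179.9    0.   -81.7] F [-0.2 -0.6 -1. ] op 0.157 ff 24.9
True
23.1 pos [0.5267 0.0148 0.0117] rot [179.8  -0.  -85.9] F [ 0.3 -0.7  2.3] op 0.16 ff 25.0
```

View pics/m8.png

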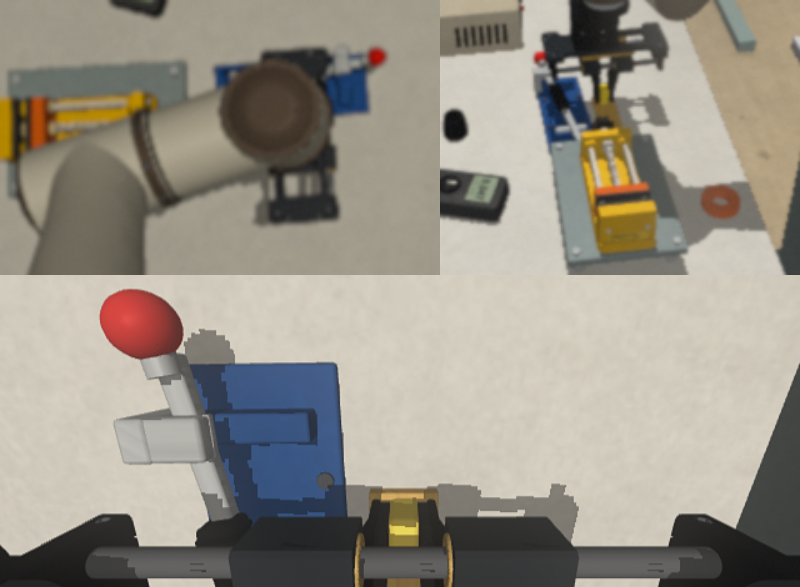

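Run:
```python
from h import *
P,o=shimpos((-60,30),.0125); print(env.move_straight(P,o,rate=.08,force_limit=8)); S()
P,o=shimpos((-60,75.5),.0125); print(env.move_straight(P,o,rate=.08,force_limit=8)); S()
P[2]=.0115; env.move_straight(P,o,rate=.03,force_limit=4); S()
env.gripper_to(.21); S("rel")
env.move_straight(P+[0,0,.05],rate=.12); S()
env.move_straight(P+[0,-.06,.15],rate=.25)
env.goto(st(10,-185,150),tool(SY)); S()
for n in ("top","side","wrist"):
    p=env.grab_frame(n); np.save(n+"9.npy",p,allow_pickle=True); cv2.imwrite(f"pics/{n}9.png",p["image"])
a=cv2.imread("pics/top9.png")[165:275,165:341]; b=cv2.imread("pics/wrist9.png")[50:300]
c=cv2.imread("pics/side9.png")[170:320,255:455]
cv2.imwrite("pics/m9.png",np.vstack([np.hstack([cv2.resize(a,(440,275)),cv2.resize(c,(360,275))]),cv2.resize(b,(800,312))]))
```

```text
False
23.8 pos [0.527  0.0487 0.0121] rot [179.9  -0.  -85.7] F [-0.8  0.5 -0.5] op 0.161 ff 25.0
False
24.5 pos [0.5234 0.0935 0.0124] rot [180.   -0.  -85.8] F [ 0.6 -0.2 -0.8] op 0.162 ff 25.0
24.8 pos [0.5237 0.0931 0.0117] rot [-180.     0.   -85.8] F [0.2 1.1 0.7] op 0.157 ff 25.0
25.2 pos [0.5236 0.0932 0.0114] rot [180.   -0.  -85.8] F [ 0.8 -0.3  0.3] op 0.209 ff 0.0 rel
25.7 pos [0.5231 0.0933 0.0613] rot [180.    0.  -85.8] F [-0.4  0.4 -0.7] op 0.208 ff 0.0
27.0 pos [ 0.6091 -0.0845  0.1475] rot [179.7   0.  -85.2] F [-0.9  0.4 -0.2] op 0.211 ff 0.0
```

View pics/m9.png

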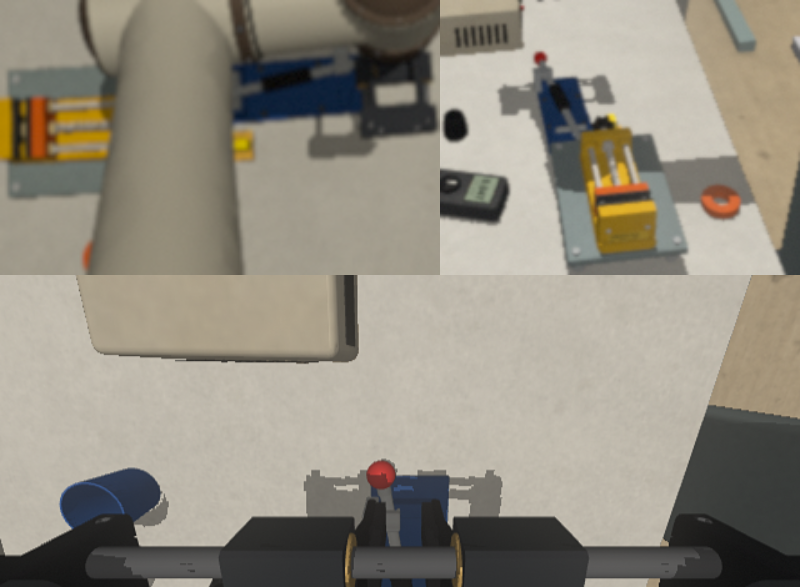

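Run:
```python
from h import *
p7=np.load("top7.npy",allow_pickle=True).item();p9=np.load("top9.npy",allow_pickle=True).item()
def cross(l,i,s):
    while l[i]>-10:i+=s
    a,b=l[i-s],l[i];return i-s+s*(a+10)/(a-b)
d7,W=basepose(p7,.0475,.0415,.15); d9,W9=basepose(p9,.0475,.0415,.15)
T=np.array([W(u,cross(d7[:,u],196,-1)) for u in range(176,232,3)])
B=np.array([W9(u,cross(d9[:,u],237,1)) for u in range(174,200,3)])
for n,k in(("T",T),("B",B)):
    f=np.polyfit(k[:,1],k[:,0],1); print(n,np.degrees(np.arctan(-f[0])),np.polyval(f,.30),np.polyval(f,.152), np.std(k[:,0]-np.polyval(f,k[:,1])))
```

```text
T 2.945905654765963 0.6104388527789031 0.6180550968076911 0.00020023270553569985
B 3.559736218811424 0.4615646019097429 0.4707715607230406 0.00031909550809974704
```

Run:
```python
from h import *
P0=np.array([.6263,-.0698,.0264]); o=tool(SY+np.degrees(.155))
env.gripper_to(.5)
env.goto(P0+[0,0,.06],o)
env.move_straight(P0,o,rate=.12,force_limit=6); S()
env.gripper_to(0.,25); S("grip")
for z in (36,30.5):
    h=env.move_straight(*ballpos(z,.155,.8),rate=.05,force_limit=22); S(z,h)
for f in (.1,.05,0.):
    h=env.move_straight(*ballpos(30.5,f,.8*f/.155),rate=.06,force_limit=22); S(f,h)
for n in ("top","side"):
    p=env.grab_frame(n); np.save(n+"10.npy",p,allow_pickle=True); cv2.imwrite(f"pics/{n}10.png",p["image"])
```

```text
28.9 pos [ 0.6273 -0.0699  0.0277] rot [-179.9   -0.   -76.2] F [0.3 0.5 0.1] op 0.499 ff 0.0
29.4 pos [ 0.6268 -0.0697  0.027 ] rot [-179.9   -0.   -76.2] F [0.1 1.3 1. ] op 0.255 ff 25.0 grip
29.7 pos [ 0.6269 -0.07    0.0225] rot [-179.9   -0.   -76.2] F [-0.6  2.1  4.6] op 0.258 ff 25.0 36 False
29.9 pos [ 0.6278 -0.0701  0.018 ] rot [-179.8   -0.   -76.2] F [-1.3  3.   8.1] op 0.256 ff 25.0 30.5 False
30.3 pos [ 0.618  -0.0723  0.018 ] rot [-179.8   -0.   -79.4] F [-0.6  2.7  7.5] op 0.258 ff 25.0 0.1 False
30.6 pos [ 0.6091 -0.0738  0.0179] rot [-179.8   -0.   -82.2] F [0.3 3.  6.5] op 0.255 ff 25.0 0.05 False
30.9 pos [ 0.6002 -0.0749  0.0179] rot [-179.8   -0.   -85.1] F [-0.4  2.2  7.5] op 0.259 ff 25.0 0.0 False
```

Run:
```python
from h import *
def cross(l,i,s):
    while l[i]>-10:i+=s
    a,b=l[i-s],l[i];return i-s+s*(a+10)/(a-b)
p0=np.load("top7.npy",allow_pickle=True).item()
for nm,img in(("0",cv2.imread("pics/top0.png")),("9",None),("10",None)):
    p=p0 if nm=="0" else np.load(f"top{nm}.npy",allow_pickle=True).item()
    q=dict(p,image=img) if nm=="0" else p
    d,W=basepose(q,*((.033,.043,.15) if nm=="0" else (.0475,.0415,.15)))
    T=np.array([W(u,cross(d[:,u],198,-1)) for u in range(174,200,3)]); B=np.array([W(u,cross(d[:,u],236,1)) for u in range(174,200,3)])
    fT=np.polyfit(T[:,1],T[:,0],1); fB=np.polyfit(B[:,1],B[:,0],1); s=(fT[0]+fB[0])/2
    print(nm,np.degrees(np.arctan(-fT[0])),np.degrees(np.arctan(-fB[0])),"mid.30",(np.polyval(fT,.3)+np.polyval(fB,.3))/2,"mid.152",(np.polyval(fT,.152)+np.polyval(fB,.152))/2,"w",np.polyval(fT,.3)-np.polyval(fB,.3))
a=cv2.imread("pics/top10.png")[165:275,165:341];c=cv2.imread("pics/side10.png")[170:320,255:455]
cv2.imwrite("pics/m10.png",np.hstack([cv2.resize(a,(440,275)),cv2.resize(c,(360,275))]))
```

```text
0 6.40252563302492 5.978477772077103 mid.30 0.5386438946261246 mid.152 0.5546972381338605 w 0.15026003204242144
9 3.0789432823478124 3.559736218811424 mid.30 0.5359711292573655 mid.152 0.5445550305106871 w 0.14881305469524497
10 5.949780800438235 5.475761536267182 mid.30 0.5388865949285486 mid.152 0.5536925331394287 w 0.1503500968861471
```

View pics/m10.png

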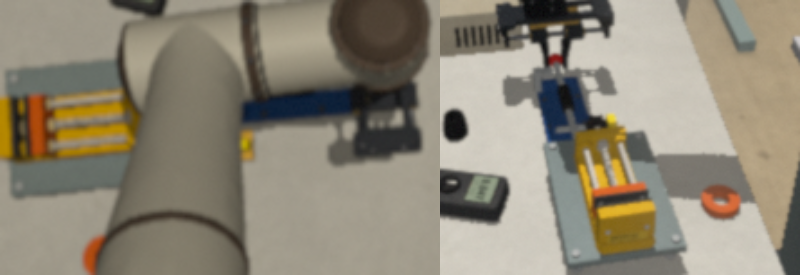

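Run:
```python
from h import *
for z in (42,52,57,60):
    env.move_straight(*ballpos(z),rate=.05); S(z)
    if env.read_state()["force"][2]<.5: break
env.gripper_to(.5); S("rel")
q=env.read_state()["position"]; env.move_straight(q+[0,0,.09],rate=.2)
env.goto([.40,-.25,.25],tool(0)); env.dwell(.5); S()
for n in ("top","side"):
    p=env.grab_frame(n); np.save(n+"11.npy",p,allow_pickle=True); cv2.imwrite(f"pics/{n}11.png",p["image"])
a=cv2.imread("pics/top11.png")[165:275,165:341];c=cv2.imread("pics/side11.png")[170:320,255:455]
cv2.imwrite("pics/m11.png",np.hstack([cv2.resize(a,(440,275)),cv2.resize(c,(360,275))]))
t=np.load("top11.npy",allow_pickle=True).item(); s=np.load("side11.npy",allow_pickle=True).item()
X=tri([(t,red(t,(295,175,330,215))[0]),(s,red(s,(300,180,335,205))[0])]); print("ball",inv(X))
# tab top in world
for p,z in((t,.035),(s,.033)):
    try:
        m,c,st_=blob(p,(26,150,100),(36,255,255),(235,205,275,240) if p is t else (320,215,350,240)); print("tab",c,st_,pix2w(p,c,z),inv(pix2w(p,c,z)))
    except Exception as e: print(e)
try: base_est(t,t["image"],(195,233),.0415,.042,.15)
except Exception as e: print(e)
```

```text
31.3 pos [ 0.5993 -0.0744  0.0286] rot [-179.9   -0.   -85.1] F [0.5 0.  3.4] op 0.259 ff 25.0 42
31.7 pos [ 0.5989 -0.0733  0.0383] rot [-180.    -0.   -85.1] F [ 0.9 -3.8  2.2] op 0.256 ff 25.0 52
31.9 pos [ 0.5984 -0.0724  0.0429] rot [179.9  -0.  -85.1] F [ 0.5 -6.1  3.1] op 0.256 ff 25.0 57
32.2 pos [ 0.5981 -0.0717  0.0454] rot [179.9  -0.  -85.1] F [ 1.1 -5.7  1. ] op 0.258 ff 25.0 60
32.9 pos [ 0.5987 -0.0711  0.046 ] rot [-180.     0.   -85.1] F [-1.  -0.4  0.1] op 0.5 ff 0.0 rel
35.1 pos [ 0.4002 -0.2499  0.2499] rot [180.   0. -90.] F [ 0.7 -0.3  0.3] op 0.502 ff 0.0
ball [  -1.33267567 -170.61494591   62.83865485]
tab [260.28 222.56] [257 221   7   4  25] [0.51987724 0.09238163 0.035     ] [-64.65241531  -1.13378536  35.        ]
tab [349. 234.] [349 233   1   3   3] [0.52694375 0.09246459 0.033     ] [-57.60437647  -1.65103211  33.        ]
yaw 6.213923149203941 6.286049013381679 3.9884649932712293 width 0.14903168069469344 edge mid 0.5553774965287239 0.15209609341628505 foot [0.52337847 0.16871122] stand fr [-54.7  74.6   0. ]
```

View pics/m11.png

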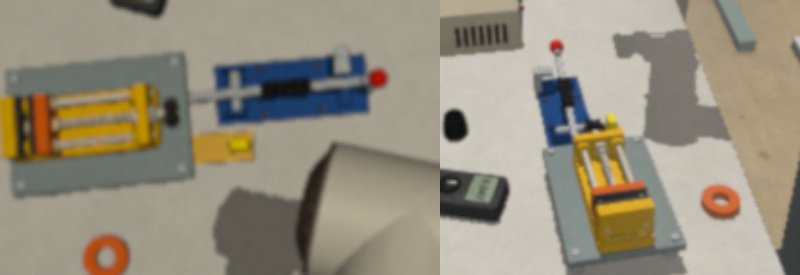

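Run:
```python
from h import *
t=np.load("top11.npy",allow_pickle=True).item()
m,c,s=blob(t,(8,90,80),(36,255,255),(243,212,275,236)); print(s)
im=t["image"].astype(float); d=im[...,2]-im[...,0]
for u in range(244,266,3):
    col=d[:,u]; i=np.arange(212,238); pk=col[i].max(); base=25
    ii=i[col[i]>(60 if True else 0)]
    # subpixel half-height crossing
    h=60
    a,b=ii.min(),ii.max(); lo=a-(col[a]-h)/(col[a]-col[a-1]); hi=b+(col[b]-h)/(col[b]-col[b+1])
    print(u,round(lo,2),round(hi,2),inv(pix2w(t,(u,lo),.008)).round(1)[:2],inv(pix2w(t,(u,hi),.008)).round(1)[:2])
S()
```

```text
[243 217  24  14 283]
244 218.1 230.29 [-44.7  50.8] [-81.4  53. ]
247 217.94 229.92 [-45.   41.8] [-81.  44.]
250 217.62 229.61 [-44.8  32.7] [-80.9  35. ]
253 217.34 229.56 [-44.7  23.7] [-81.5  26. ]
256 217.14 229.49 [-44.9  14.6] [-82.1  17. ]
259 217.0 229.14 [-45.3   5.6] [-81.8   8. ]
262 216.76 228.78 [-45.3  -3.4] [-81.5  -1. ]
265 216.72 228.56 [-46.  -12.4] [-81.6 -10.1]
35.2 pos [ 0.4001 -0.25    0.25  ] rot [-180.    0.  -90.] F [0.6 0.3 0.8] op 0.5 ff 0.0
```

Run:
```python
from h import *
P,o=ballpos(62.8); P=P+(st(-1.3,0,0)-SO)
env.goto(P+[0,0,.06],o)
env.move_straight(P,o,rate=.12,force_limit=6)
env.gripper_to(0.,25); S("grip")
F=-.065
for z,f,x in ((63.5,0,-1.),(63.5,F,0),(54,F,0),(45,F,0),(45,0,0),(54,0,0),(62.5,0,0)):
    h=env.move_straight(*ballpos(z,f,x),rate=.06,force_limit=22); S(z,f,h)
env.gripper_to(.5); S("rel")
q=env.read_state()["position"]; env.move_straight(q+[0,0,.09],rate=.2)
env.goto([.40,-.25,.25],tool(0)); env.dwell(.4); S()
for n in ("top","side"):
    p=env.grab_frame(n); np.save(n+"12.npy",p,allow_pickle=True); cv2.imwrite(f"pics/{n}12.png",p["image"])
t=np.load("top12.npy",allow_pickle=True).item(); s=np.load("side12.npy",allow_pickle=True).item()
X=tri([(t,red(t,(295,175,330,215))[0]),(s,red(s,(300,180,335,205))[0])]); print("ball",inv(X))
base_est(t,t["image"],(197,233),.0415,.042,.15)
d=t["image"].astype(float); d=d[...,2]-d[...,0]
for u in (247,256,262):
    i=np.arange(212,238); ii=i[d[i,u]>60]; print(inv(pix2w(t,(u,(ii.min()+ii.max())/2),.008)).round(1))
a=cv2.imread("pics/top12.png")[165:275,165:341];c=cv2.imread("pics/side12.png")[170:320,255:455]
cv2.imwrite("pics/m12.png",np.hstack([cv2.resize(a,(440,275)),cv2.resize(c,(360,275))]))
```

```text
37.5 pos [ 0.5976 -0.0706  0.0491] rot [-180.    -0.   -85.1] F [-0.4 -0.4  0.2] op 0.254 ff 25.0 grip
37.8 pos [ 0.5977 -0.0706  0.0495] rot [-180.    -0.   -85.1] F [ 0.9 -1.1  0. ] op 0.254 ff 25.0 63.5 0 False
38.1 pos [ 0.5872 -0.071   0.0495] rot [180.   -0.  -88.8] F [0.2 0.3 0.1] op 0.256 ff 25.0 63.5 -0.065 False
38.4 pos [ 0.5882 -0.0725  0.0398] rot [-180.     0.   -88.8] F [0.  3.2 2.2] op 0.258 ff 25.0 54 -0.065 False
38.7 pos [ 0.5888 -0.0736  0.0314] rot [-179.9    0.   -88.8] F [-0.7  5.1  4.6] op 0.258 ff 25.0 45 -0.065 False
39.0 pos [ 0.5997 -0.0735  0.0314] rot [-179.9    0.   -85.2] F [0.7 4.7 3.9] op 0.253 ff 25.0 45 0 False
39.4 pos [ 0.5987 -0.0726  0.0405] rot [-180.    -0.   -85.2] F [0.1 2.6 1.7] op 0.257 ff 25.0 54 0 False
39.6 pos [ 0.5986 -0.0711  0.0487] rot [-180.    -0.   -85.1] F [ 0.1 -2.   0.3] op 0.255 ff 25.0 62.5 0 False
40.3 pos [ 0.5986 -0.0706  0.0484] rot [180.    0.  -85.1] F [-0.8 -0.3  1.3] op 0.499 ff 0.0 rel
42.5 pos [ 0.4003 -0.2497  0.2497] rot [180.   0. -90.] F [ 0.8  0.6 -0.3] op 0.499 ff 0.0
ball [  -0.95041283 -171.23916288   63.42754756]
yaw 2.0409424336992337 5.460490983974716 2.191015436993226 width 0.14157199825505143 edge mid 0.5486706902120866 0.1502532801832375 foot [0.51742558 0.16824615] stand fr [-60.7  74.7   0. ]
[-61.8  42.8   8. ]
[-64.1  15.9   8. ]
[-62.6  -2.3   8. ]
```

View pics/m12.png

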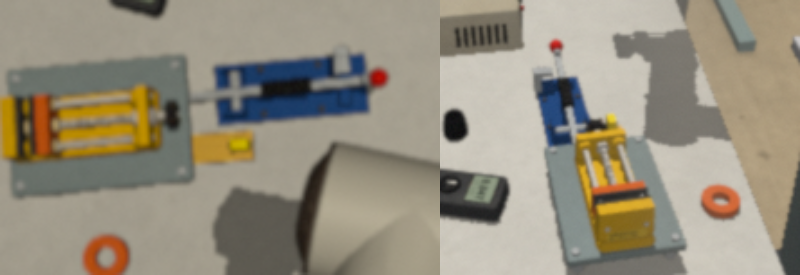

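```bash
python3 -c "
from h import *
print(env.close_job())"
```

```text
the job is handed in; nothing more can be done
None
```

I handed the job in at about 42.5 s: the vice's short right foot rests on the brass shim, about 4 mm sideways of the pad's centre by the last picture. The bar is released on the ridge, and the other things were not touched. After letting down, the foot sat about 8 mm off the pad. So I took the ball again, lifted the base a little with the bar, drew it about 4 mm over and let it down again.

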